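Close the moisture analyser and start the run

ROBOT

A 6-joint arm with a two-finger parallel gripper is mounted at the origin on the work surface. World frame = base frame: x ahead of the robot, y to its left, z up, the work surface at z = 0. Lengths are in m, angles in rad, forces in N, time in s.
With the tool pointing down it reaches from about 0.275 to 0.85 m from the base axis. Payload 5.2 kg.
Tool frame: the origin (TCP) lies between the finger pads; the fingertips stand bot.tip_extent ahead of it and the grasp point (between the pads) lies 11 mm behind it (bot.tip_extent is the distance from the TCP to the fingertips, in m); z points along the fingers, y is the line along which they close (so a half turn about z gives the same grasp; the last joint's range is limited). The gripper opens to 85 mm and grips with 20 to 120 N. Pads are 22 mm wide; open, the fingers measure 114 mm over their backs; the gripper's body (76 mm by 85 mm) begins 54 mm behind the grasp point. The pads swing forward as they close: fully open they stand 13 mm farther back than shut.
Start: joints at [-1.4, 0.259, 1.535, -0, 1.348, -0.203], TCP at [0.201, -0.512, 0.21] pointing down, gripper open.
Joint ranges: [-3.14, 3.14], [-0.91, 2.08], [0.19, 2.58], [-1.22, 4.36], [0.22, 2.71], [-3.12, 3.12]. Speed limits (rad/s): [2.57, 2.57, 3.14, 3.14, 3.14, 3.14].

INTERFACE

Orientations are given as a rotation vector (axis times angle).
In Python, from workcell import bot, move_gripper, planner, eyes, job gives the robot as it stands. Calls block until the motion is done:
- bot.reach(position, orientation): joint-space move of the TCP to a pose.
- bot.move_linear(position, v=0.15, orientation=None): straight line of the TCP; orientation=None keeps the orientation; v is the mean speed in m/s.
- bot.move_j(angles): joint-space move.
- move_gripper(opening): opening from 0.0 (shut) to 1.0 (fully open); the grip force is fixed at half the most; returns when the fingers have stopped.
- bot.sleep(seconds).
- planner.solve_ik(position, orientation): joint angles nearest the present ones, or None.
- bot.sense(): the state.
- eyes.get_image(name): name is "side" or "top"; returns a dict with "color" (400x640x3 uint8, red, green, blue), "fovy" (degrees; the focal length in pixels is half the picture's height over the tangent of half this angle, whatever the lens; pixels are square), "cx", "cy" (the principal point, pixels), "extrinsics" (4x4, takes a point from camera to world coordinates). Camera axes: x right, y up, looking along -z (the intrinsics and any distortion apply to the point x, -y, -z); pixel columns grow to the right and rows downward; lengths in m; the calibration is good to about 2 mm. A picture is of the moment at which its call begins. There is no depth.
A pose or a line that the arm cannot do raises bot.Unreachable and nothing moves.
- job.finish_job(): hands the job in; it is judged then, once.
The state is a dict: "t": time; "joints": joint angles; "joint_vel": joint speeds; "effort": joint torques, N m; "eef_pos": TCP position; "tool_rot": TCP orientation; "contact_force": force on the tool from outside, world axes, zero at the start; "moment": the same for the moment, N m; "gripper_width": opening from 0.0 (shut) to 1.0 (fully open); "grip_force": force on a finger pad.
Only numpy, scipy, OpenCV 4.12 (cv2) and the standard library are available. Lean on these libraries where they do the work, as an engineer would, in place of code of your own. Each camera call takes 0.05 s, during which the arm holds its last target. There are 200 camera calls.

TASK

The sample is spread in the pan of the moisture analyser. Push the open hood gently all the way shut with your fingertips, without letting it slam, and once it is shut press the big round START key at the right of the control panel and let it spring back. Keep off the sample pan, do not press the other two keys, and leave everything else on the bench standing where it is.

Things in the scene. Friction and masses are not known exactly. Their poses are not given: they have to be found in the camera images.
- analyser: Moisture analyser fixed to the bench, white and grey, 330 mm deep (its x), 200 wide (its y), 140 high when shut. Origin: centre of its underside; x points from its control panel to its rear, y to its user's left, z up. Panel: x -0.165 to -0.06, sloping up to the rear by 0.206 rad, z 0.040 to 0.062, display in the middle. Behind it the sample chamber, deck at z 0.070, under the hood.
- hood (a joint): Hood angle, hinge along the analyser's y at the rear: 0 shut (hard stop), grows as its front rises, 1.35 wide open; starts at 0.75 to 1.2. Stiff hinge: it stays at any angle, never falls or springs by itself; 1 to 7 N near its front edge move it. No latch: it must be pushed down to the stop.
- hood_hinge (a point): Point on the hinge axis at mid width: 125 mm behind the analyser's origin, 80 mm above the bench. It does not move.
- hood_edge (a point): Mid-width of the hood's front upper edge. Shut, it lies 180 mm in front of the hinge axis and 60 mm above it; it swings with the hood. The flat roof runs 168 mm back from it, 196 mm wide, and faces up when shut, up and rearward when open. Hood 69 mm high, hollow; a grip lip 90 mm wide stands 20 mm out of its front wall, low down.
- start_key (a joint): Travel of the START key, m: 0 released, 0.004 fully pressed, into the panel and square to it. A spring returns it; it begins to move at about 1.6 N and is fully down at 4.8 N.
- start_key_top (a point): Centre of the top of the START key: the big round grey key, 24 mm across, standing 6 mm out of the panel, near the right-hand (-y) edge of the control panel, 70 mm right of its middle. The point's z axis points out of the panel.
- stop_key (a joint): Travel of the STOP key, like START's: the rear one of two small round keys (16 mm across) at the left end of the panel. Not to be pressed.
- tare_key (a joint): Travel of the TARE key: the front one of the two small round keys at the left end of the panel. Not to be pressed.
- sample_pan: Loose thin aluminium pan, 90 mm across, 9 mm high, with pale granules spread in it, lying on its support in the sample chamber under the hood. Origin: centre of its underside.
- jar: White plastic jar with a grey screw cap, 56 mm across, 85 mm high, standing left of the analyser. Origin under its centre, as for all things below.
- beaker: Empty glass beaker, 68 mm across, 90 mm high, left of the analyser towards the rear.
- spare_pans: Stack of four spare aluminium pans, 90 mm across, 24 mm high, right of the analyser.
- spatula: Slim steel laboratory spatula, 172 mm long, 12 mm wide, lying on the bench right of the analyser.
- amber_bottle: Amber glass bottle with a black cap, 72 mm across, 160 mm high, at one side of the bench.
- mortar: White porcelain mortar bowl, 100 mm across, 50 mm high, at the other side of the bench.

How it is judged:
On the way, in this order (a step that is already met when the one before it is completed fails the run):
1. the hood is shut (value of joint hood below 0.025 rad), for 0.2 s.
2. with the hood shut, the START key is pressed (value of joint hood below 0.025 rad and value of joint start_key above 0.0025 m), for 0.05 s.
At the end, for the whole second after the job is handed in: The hood is shut (within 0.025 rad of its stop, about 4 mm at the front edge) and stays shut; START was pressed by at least 2.5 mm after the hood was shut and has sprung back; the other keys are not pressed; the sample pan lies within 8 mm and every other loose thing within 30 mm of where it was (value of joint hood below 0.025 rad and value of joint each of start_key, stop_key, tare_key below 0.001 m and distance of sample_pan from where it was at the start of the episode below 0.008 m and distance of each of jar, beaker, spare_pans, spatula, amber_bottle, mortar from where it was at the start of the episode below 0.03 m); the robot touches nothing.
It fails at once if the hood slams (falls or is driven shut faster than 2 rad/s, 0.38 m/s at its front edge) (velocity of joint hood below -2 rad/s).
It fails at once if the hood is lifted to its wide-open stop (value of joint hood above 1.32 rad).
It fails at once if STOP or TARE is pressed, or START is pressed while the hood is open (value of joint any of stop_key, tare_key above 0.002 m or (value of joint start_key above 0.002 m and value of joint hood above 0.06 rad)).
It fails at once if the sample pan is touched, shifted, lifted or tipped (contact force between any of the arm, the fingers and sample_pan above 0.3 N or distance of sample_pan from where it was at the start of the episode above 0.008 m or angle between sample_pan's own z axis and vertical above 0.15 rad).
It fails at once if another thing on the bench is shoved, lifted or carried more than 30 mm, or knocked over (distance of any of jar, beaker, spare_pans, spatula, amber_bottle, mortar from where it was at the start of the episode above 0.03 m or angle between any of jar, beaker, spare_pans, spatula, amber_bottle, mortar's own z axis and vertical above 0.5 rad).
It also fails if it takes over 46 s, if anything falls off the work surface, if the arm or the gripper's body presses on something with over 40 N, if the wrist force passes 120 N, or if a joint passes its speed limit or range.

## Working session

There is one attempt and no reset: what is moved stays moved. The work goes in short steps, each a Python script; the robot and the scene stay as the last script left them, time stands still between calls to the robot, and variables do not carry over. Pictures are saved under pics/ and viewed, at most 10 in all, crops included, and the job is handed in when it is done.

```bash
mkdir -p pics
python3 - <<'E'
from workcell import bot, eyes
import cv2, numpy as np, pickle
d={}
for n in("side","top"):
    r=eyes.get_image(n); d[n]=r
    cv2.imwrite(f"pics/{n}0.png",r["color"][:,:,::-1])
    print(n,{k:(np.round(v,4).tolist() if not isinstance(v,(str,)) else v) for k,v in r.items() if k!="color"})
pickle.dump(d,open("im0.pkl","wb"))
s=bot.sense();print(s["t"],bot.tip_extent,s["tool_rot"],s["contact_force"])
E
```

```text
side {'fovy': 47.6084, 'cx': 318.0414, 'cy': 193.4046, 'extrinsics': [[0.9122, 0.2398, -0.3323, 0.0977], [-0.4098, 0.5298, -0.7425, -1.0527], [-0.002, 0.8135, 0.5816, 0.933], [0.0, 0.0, 0.0, 1.0]]}
top {'fovy': 56.2711, 'cx': 322.3376, 'cy': 200.1258, 'extrinsics': [[-0.0099, 0.9866, -0.1631, 0.3455], [-0.9999, -0.0079, 0.013, 0.0188], [0.0115, 0.1633, 0.9865, 1.2924], [0.0, 0.0, 0.0, 1.0]]}
0.1 0.008 [-3.08520957e+00 -5.83439764e-01  6.82236058e-06] [-0.63657239 -0.01414784  0.39557942]
```

View pics/side0.png

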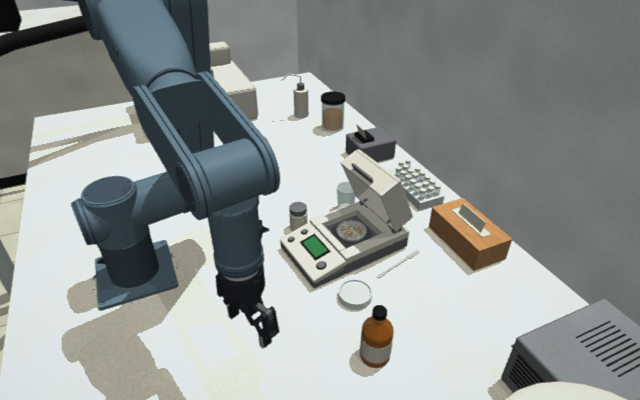

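View pics/top0.png

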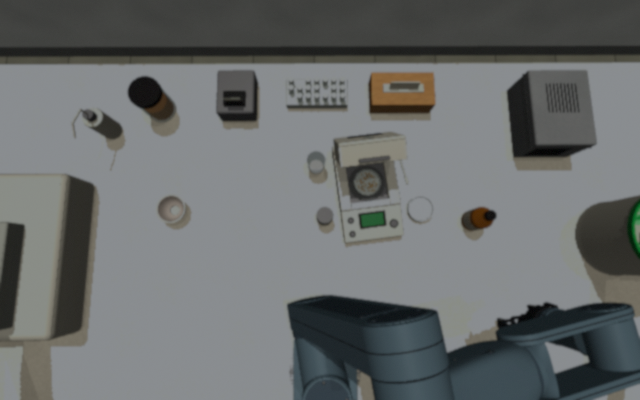

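The side view shows the open hood (tip about 345-410, 150-230), the display, and START at about (321,265). In the top view the analyser spans about (335-408, 132-243), with START at about (394,223). I'll enlarge both.

Run:
```python
import cv2
a=cv2.imread("pics/side0.png")[145:290,272:422]; cv2.imwrite("pics/s1.png",cv2.resize(a,None,fx=4,fy=4,interpolation=cv2.INTER_CUBIC))
a=cv2.imread("pics/top0.png")[125:250,310:440]; a=cv2.convertScaleAbs(a,alpha=1.4);cv2.imwrite("pics/t1.png",cv2.resize(a,None,fx=4.8,fy=4.8,interpolation=cv2.INTER_CUBIC))
```

```text
(no output)
```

View pics/s1.png

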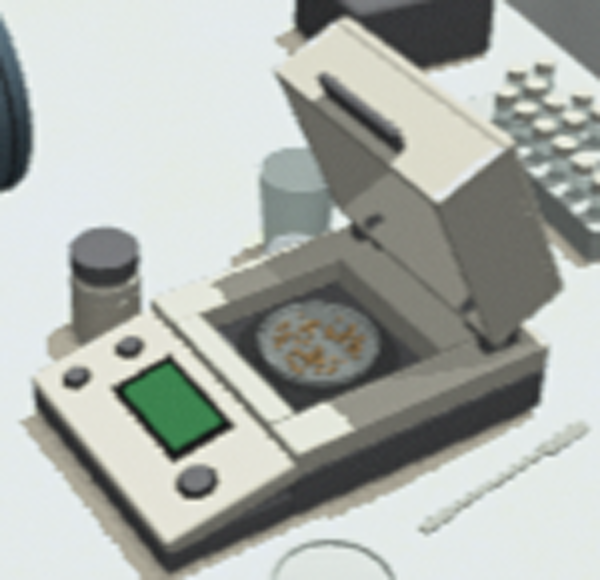

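View pics/t1.png

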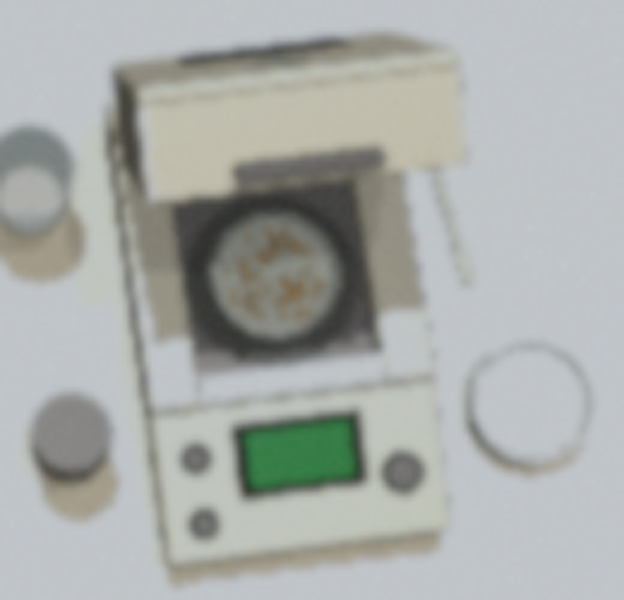

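Enlarged, the hood's front upper edge runs (345,18)-(513,150) in the side crop and (138,96)-(462,58) in the top crop. START is at (197,478) in the side crop and (403,472) in the top crop. I'll fit the analyser pose and hood angle to both views.

```bash
cat > fit.py <<'E'
import numpy as np, pickle
from scipy.optimize import least_squares
d=pickle.load(open("im0.pkl","rb"))
def proj(n,P):
    r=d[n];E=r["extrinsics"];f=200/np.tan(np.radians(r["fovy"])/2)
    c=(np.atleast_2d(P)-E[:3,3])@E[:3,:3]
    return np.c_[r["cx"]+f*c[:,0]/-c[:,2], r["cy"]-f*c[:,1]/-c[:,2]]
def hood(th,a,b,y): # a forward of hinge, b above
    return [.125-a*np.cos(th)+b*np.sin(th), y, .08+a*np.sin(th)+b*np.cos(th)]
def model(p):
    x,y,yaw,th,sx,kx1,kx2=p
    pz=lambda X:.040+(X+.165)*np.tan(.206)
    key=lambda X,Y,h:[X-h*np.sin(.206),Y,pz(X)+h*np.cos(.206)]
    L=[[-.165,.1,.04],[-.165,-.1,.04],[-.06,-.1,.062],[-.06,.1,.062],
       key(sx,-.07,.006),key(kx1,p_y,.005),key(kx2,p_y,.005),
       hood(th,.18,.06,.098),hood(th,.18,.06,-.098),hood(th,.18,-.009,.098),hood(th,.18,-.009,-.098)]
    L=np.array(L);c,s=np.cos(yaw),np.sin(yaw)
    return np.c_[x+c*L[:,0]-s*L[:,1],y+s*L[:,0]+c*L[:,1],L[:,2]]
p_y=.075
S=np.array([[36,381],[168,547],[298,462],[152,303],[197,478],[128,345],[76,376],[345,18],[513,150],[277,68],[440,202]],float)/4+[272,145]
T=np.array([[169,563],[442,530],[435,380],[153,411],[403,472],[197,458],[203,524],[138,96],[462,58],[150,200],[465,165]],float)/4.8+[310,125]
w=np.ones((11,1));w[5:7]=0.3
def res(p):
    M=model(p);return np.r_[(w*(proj("side",M)-S)).ravel(),(w*(proj("top",M)-T)).ravel()]
if __name__=="__main__":
    s=least_squares(res,[.6,0,0,.9,-.11,-.09,-.13],loss="soft_l1")
    np.set_printoptions(precision=4,suppress=True)
    print(s.x);M=model(s.x);print(M)
    print(np.c_[proj("side",M)-S,proj("top",M)-T].round(1))
    # independent two-view triangulation of START and hood edge corners
    for i in(4,7,8): 
        f=lambda P:np.r_[proj("side",P)[0]-S[i],proj("top",P)[0]-T[i]]
        q=least_squares(f,M[i]);print(i,q.x,q.fun.round(1))
E
python3 fit.py
```

```text
[ 0.5851 -0.1536  0.1157  1.14   -0.1223 -0.0958 -0.1406]
[[ 0.4096 -0.0734  0.04  ]
 [ 0.4327 -0.272   0.04  ]
 [ 0.537  -0.2599  0.062 ]
 [ 0.5139 -0.0612  0.062 ]
 [ 0.4705 -0.2374  0.0548]
 [ 0.4802 -0.0903  0.0593]
 [ 0.4357 -0.0955  0.05  ]
 [ 0.6774 -0.0443  0.2686]
 [ 0.7    -0.2389  0.2686]
 [ 0.6151 -0.0515  0.2398]
 [ 0.6378 -0.2462  0.2398]]
[[-1.6 -2.3  0.2 -0.1]
 [-0.7 -1.3  2.5 -0.7]
 [-0.1 -0.2  0.4 -1.1]
 [-0.1  0.  -0.2 -0.3]
 [-0.4 -0.5  0.7 -0.2]
 [-0.6 -1.2 -0.5  0.1]
 [-0.8 -1.5 -0.1 -0. ]
 [-0.3 -1.5  0.4 -1.4]
 [ 0.5 -2.5  0.7 -1.5]
 [-1.5  0.2  0.2  0.7]
 [-1.2  0.6  1.3  0. ]]
4 [ 0.4714 -0.2361  0.0511] [-0.3  0.1  0.1 -0.3]
7 [ 0.6769 -0.0439  0.263 ] [-0.6  0.2  0.2 -0.6]
8 [ 0.6989 -0.2388  0.2608] [-0.2  0.1  0.1 -0.2]
```

The residuals are about 1-2 px, and triangulating each point independently agrees to 3-7 mm, so the fit is usable. The hood is at about 1.1 rad, with its edge at about (0.688,-0.141,0.265). Next I'll close the hood along its arc.

```bash
cat > h.py <<'E'
import numpy as np
from scipy.spatial.transform import Rotation as R
from workcell import bot, move_gripper, planner, eyes, job
X0,Y0,YAW=.5851,-.1536,.1157
Rz=R.from_euler("z",YAW)
def world(p): return Rz.apply(p)+[X0,Y0,0]
def ori(tilt=0): # tool z = down, leaned by tilt about analyser y
    return (Rz*R.from_euler("y",-tilt)*R.from_euler("x",np.pi)).as_rotvec()
def arc(th,a=.15,b=.06): # TCP for fingertip front corner on the roof
    return world([.125-a*np.cos(th)+b*np.sin(th)+.011,0,.08+a*np.sin(th)+b*np.cos(th)+bot.tip_extent])
E
python3 - <<'E'
from h import *
o=ori()
A=arc(1.35); up=A+[0.0,0,.13]
for p in(up,A,arc(.7),arc(0)): print(p.round(3),planner.solve_ik(p,o))
move_gripper(0.0)
p=np.array(bot.sense()["eef_pos"]); bot.move_linear(p+[0,0,.2],v=.2)
bot.reach(up,o)
s=bot.sense();print(s["t"],s["eef_pos"],s["contact_force"])
import cv2
cv2.imwrite("pics/a.png",cv2.resize(eyes.get_image("side")["color"][40:290,200:520,::-1],None,fx=2,fy=2))
E
```

```text
[ 0.746 -0.135  0.377] [-3.25744306e-01  6.78186196e-01  4.80925693e-01 -4.44089210e-16
  1.98248076e+00  1.12935202e+00]
[ 0.746 -0.135  0.247] [-3.25744306e-01  6.42824858e-01  8.48824028e-01 -4.44089210e-16
  1.64994377e+00  1.12935202e+00]
[ 0.645 -0.147  0.231] [-3.92129389e-01  4.50377448e-01  1.20672472e+00 -4.44089210e-16
  1.48449048e+00  1.06296694e+00]
[ 0.571 -0.155  0.148] [-4.53635275e-01  3.79189549e-01  1.52050433e+00 -4.44089210e-16
  1.24189877e+00  1.00146105e+00]
4.375 [ 0.74532497 -0.13635061  0.3778846 ] [ 0.23272172 -0.08988018  0.37234588]
```

View pics/a.png

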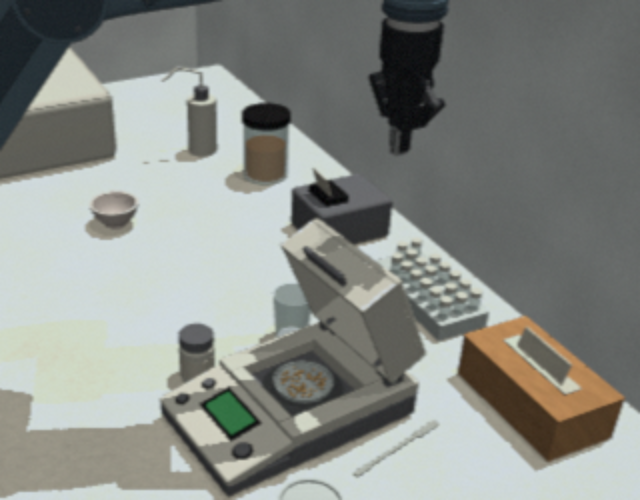

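The gripper, fingers shut, is above and behind the hood with its tip at about (400,150) in the crop. The way down is clear, so I'll push along the arc while watching the force.

Run:
```python
from h import *
from fit import proj
print(proj("side",np.array(bot.sense()["eef_pos"])-[0,0,.008]))
bot.move_linear(arc(1.35),v=.12)
b=np.array(bot.sense()["contact_force"]);print("base",b.round(2))
for th in np.r_[np.arange(1.27,.09,-.08),np.arange(.07,-.08,-.01)]:
    bot.move_linear(arc(th),v=.05)
    s=bot.sense();f=np.array(s["contact_force"])-b
    print(round(th,2),round(s["t"],1),np.round(s["eef_pos"],3),f.round(1))
    if np.linalg.norm(f)>(14 if th<.08 else 25): print("STOP");break
import cv2
cv2.imwrite("pics/b.png",cv2.resize(eyes.get_image("side")["color"][100:300,260:480,::-1],None,fx=3,fy=3))
```

```text
[[398.25113896 125.67973122]]
base [0.21 0.11 0.27]
1.27 6.1 [ 0.733 -0.137  0.25 ] [ 1.   0.2 -0.7]
1.19 6.5 [ 0.72  -0.138  0.25 ] [-1.   0.2 -0.5]
1.11 6.9 [ 0.707 -0.139  0.249] [0.2 0.3 0.6]
1.03 7.3 [ 0.694 -0.141  0.248] [ 0.3 -0.7 -0.2]
0.95 7.7 [ 0.682 -0.142  0.246] [ 0.6 -0.1  5.7]
0.87 8.1 [ 0.67  -0.144  0.243] [-1.   0.7 10.6]
0.79 8.5 [ 0.658 -0.146  0.24 ] [-3.3  1.2 15.4]
0.71 8.9 [ 0.646 -0.147  0.236] [-7.   1.6 20.6]
0.63 9.3 [ 0.634 -0.148  0.231] [-12.3   1.4  27.5]
STOP
```

View pics/b.png

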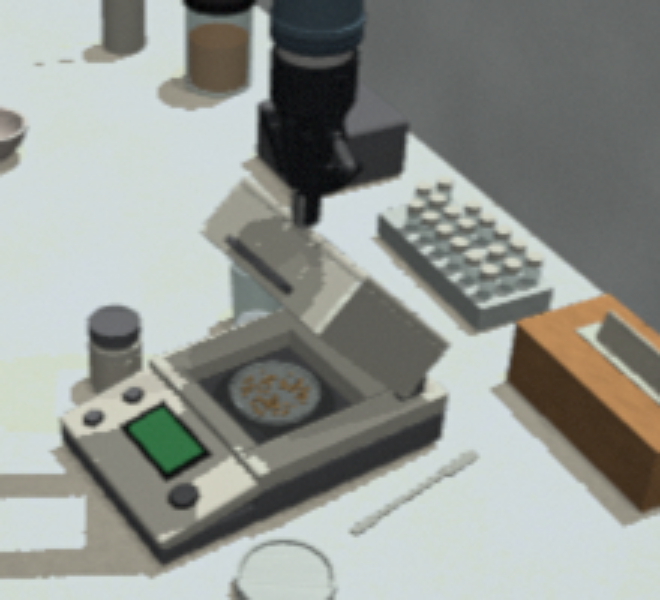

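The hood moved partway and the force rose to 30 N. The fingertip is at (308,222) in the crop, on the roof behind the front edge. The force direction looks odd, so I'll re-fit the hood angle and compare the tip's predicted and seen positions before pushing on.

Run:
```python
from h import *
from fit import *
import cv2
x=[.5851,-.1536,.1157]
pts=np.array([[245,180],[363,269],[205,230],[318,331]])/3+[260,100]
for th in(.6,.7,.8,.9):
    print(th,(proj("side",model(x+[th,-.12,-.1,-.14])[7:])-pts).round(1).tolist())
s=bot.sense();e=np.array(s["eef_pos"]);print(e,s["contact_force"],s["moment"],s["gripper_width"])
b=eyes.get_image("side")["color"][:,:,::-1].copy();t=eyes.get_image("top")["color"][:,:,::-1].copy()
for n,im in(("side",b),("top",t)):
    for q in proj(n,np.array([e-[0,0,.008],e+[0,0,.03]])): im[int(round(q[1])),int(round(q[0]))]=(0,0,255)
    print(n,proj(n,e-[0,0,.008]))
o=np.hstack([cv2.resize(b[140:240,320:420],(400,400)),cv2.resize(t[110:210,310:410],(400,400))])
cv2.imwrite("pics/c.png",o)
```

```text
0.6 [[-11.1, 7.7], [-10.2, 12.8], [-9.3, 11.2], [-8.6, 14.1]]
0.7 [[-6.5, 3.1], [-5.0, 7.6], [-6.3, 6.0], [-5.1, 8.4]]
0.8 [[-1.5, -1.1], [0.4, 2.9], [-2.9, 0.9], [-1.2, 2.9]]
0.9 [[3.6, -4.9], [6.0, -1.5], [0.9, -4.0], [3.1, -2.5]]
[ 0.63366915 -0.14848756  0.23082229] [-12.40431387   1.68693654  28.43844743] [0.33294344 2.02221639 0.0136329 ] 7.276743030312343e-05
side [[361.05812871 182.67631251]]
top [[373.84544996 162.51524947]]
```

View pics/c.png

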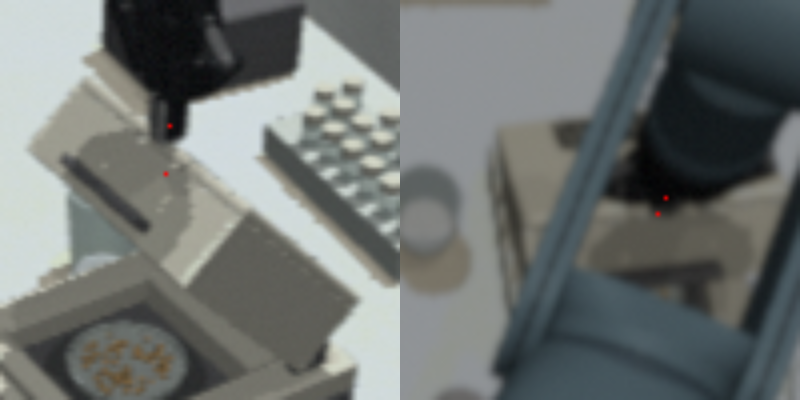

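The hood now stands at about 0.8 rad. The fingertip appears about 9 px (25 mm) above its prediction, and the force points nearly through the hinge, so it gives no closing torque. Before changing the push, I'll check the pixel columns in the unobstructed shot to see where the finger really ends.

Run:
```python
import cv2
from fit import *
a=cv2.imread("pics/a.png",0)[::2,::2]
print("rows104-132 cols 388-406 (full px)")
for r in range(104,132): print(r,a[r-40,388-200:408-200].tolist())
for z in(.008,0,-.02,-.03): print(z,proj("side",np.array([.7453,-.1364,.3779-z])))
```

```text
rows104-132 cols 388-406 (full px)
104 [98, 99, 98, 98, 99, 100, 93, 74, 59, 53, 43, 26, 16, 17, 16, 16, 16, 17, 28, 39]
105 [97, 99, 99, 100, 100, 100, 88, 67, 52, 48, 49, 44, 29, 17, 12, 13, 14, 28, 58, 85]
106 [97, 98, 99, 99, 99, 99, 87, 65, 51, 45, 56, 60, 45, 22, 16, 15, 17, 38, 75, 99]
107 [99, 99, 99, 99, 99, 99, 85, 62, 52, 47, 61, 63, 44, 23, 15, 17, 19, 47, 82, 101]
108 [99, 98, 99, 99, 99, 99, 86, 63, 51, 50, 62, 58, 35, 17, 15, 18, 21, 50, 85, 102]
109 [98, 99, 99, 100, 99, 100, 85, 63, 53, 50, 63, 59, 34, 18, 16, 18, 21, 52, 88, 102]
110 [98, 98, 98, 99, 99, 99, 84, 58, 50, 49, 63, 60, 34, 16, 14, 14, 21, 60, 94, 104]
111 [98, 98, 99, 99, 100, 99, 83, 56, 46, 50, 64, 60, 31, 17, 14, 13, 23, 64, 97, 105]
112 [97, 99, 100, 100, 99, 100, 85, 58, 46, 52, 65, 59, 28, 14, 10, 12, 25, 66, 97, 104]
113 [98, 98, 98, 99, 99, 99, 90, 68, 53, 56, 64, 52, 24, 16, 17, 16, 30, 68, 96, 104]
114 [100, 98, 99, 99, 98, 99, 91, 69, 50, 57, 63, 51, 24, 14, 13, 16, 38, 74, 97, 104]
115 [98, 97, 98, 99, 98, 98, 90, 67, 47, 57, 63, 50, 26, 20, 23, 33, 63, 91, 102, 103]
116 [99, 99, 99, 99, 99,
[... 1031 characters left out ...]
 103, 103, 105, 103, 103, 102, 101]
127 [101, 101, 101, 101, 102, 101, 101, 102, 102, 103, 103, 102, 103, 103, 103, 104, 103, 103, 103, 101]
128 [102, 100, 102, 102, 102, 103, 103, 102, 102, 103, 103, 103, 103, 103, 104, 104, 102, 102, 103, 101]
129 [102, 102, 103, 103, 103, 104, 103, 103, 103, 104, 104, 104, 103, 105, 103, 103, 102, 103, 104, 102]
130 [104, 103, 102, 102, 102, 104, 104, 104, 105, 104, 104, 105, 104, 104, 104, 103, 102, 102, 103, 101]
131 [104, 103, 104, 104, 102, 103, 105, 104, 104, 104, 104, 105, 104, 104, 104, 102, 101, 102, 102, 101]
0.008 [[398.24936328 125.68066822]]
0 [[398.5497112  123.00035194]]
-0.02 [[399.31071337 116.20913943]]
-0.03 [[399.69674241 112.76420151]]
```

The fingertip really ends about 18 mm behind the reported TCP when shut: it is seen at row 117, against 125.7 predicted. This matches the contact starting late and the radial jamming. I'll back off, correct the tip offset, and push along the hinge circle, trimming the radius by force.

```bash
cat >> h.py <<'E'
TIP=-.018
def polar(phi,rho): # TCP for the tip's front corner at angle phi (up from forward), radius rho about the hinge
    return world([.125-rho*np.cos(phi)+.011,0,.08+rho*np.sin(phi)+TIP])
E
python3 - <<'E'
from h import *
from fit import proj
print("open tcp start",proj("side",np.array([.201,-.512,.21])))
e=np.array(bot.sense()["eef_pos"]);bot.move_linear(e+Rz.apply([.72,0,.70])*.03,v=.05)
rho=.1616;bot.move_linear(polar(1.33,rho),v=.06)
b=np.array(bot.sense()["contact_force"]);print("base",b.round(2))
for phi in np.r_[np.arange(1.27,.50,-.06),np.arange(.48,.28,-.015)]:
    bot.move_linear(polar(phi,rho),v=.05)
    s=bot.sense();f=Rz.inv().apply(np.array(s["contact_force"])-b)
    fr=-f[0]*np.cos(phi)+f[2]*np.sin(phi);ft=f[0]*np.sin(phi)+f[2]*np.cos(phi)
    print(round(phi-.3805,3),round(s["t"],1),np.round(s["eef_pos"],3),f.round(1),"r %.1f t %.1f"%(fr,ft))
    if np.linalg.norm(f)>28 or ft>(14 if phi<.5 else 20): print("STOP");break
    rho+=np.clip(fr*4e-5,-.001,.001)
print(rho)
E
```

```text
open tcp start [[251.37111373 340.02048011]]
base [ 0.84 -1.08  0.21]
0.89 11.5 [ 0.672 -0.144  0.217] [-0.6  2.   0. ] r 0.2 t -0.5
0.829 11.8 [ 0.663 -0.145  0.213] [-0.9  1.5 -0.3] r 0.0 t -0.9
0.769 12.2 [ 0.654 -0.146  0.21 ] [-0.8  0.8  0.1] r 0.4 t -0.7
0.709 12.5 [ 0.645 -0.147  0.205] [-0.4  0.8  1.1] r 1.2 t 0.2
0.649 12.9 [ 0.637 -0.148  0.2  ] [-1.   1.6  1.1] r 1.4 t -0.3
0.589 13.2 [ 0.629 -0.148  0.195] [-1.   1.8  0.5] r 1.0 t -0.6
0.529 13.6 [ 0.621 -0.149  0.189] [-0.3  1.7  0.4] r 0.5 t -0.0
0.469 13.9 [ 0.613 -0.15   0.183] [-0.4  1.2 -0.2] r 0.1 t -0.5
0.409 14.2 [ 0.606 -0.151  0.176] [0.1 1.8 0.2] r 0.1 t 0.2
0.349 14.6 [ 0.6   -0.152  0.169] [-0.1  1.4  0.3] r 0.3 t 0.2
0.289 14.9 [ 0.594 -0.152  0.162] [-1.   1.3  0.2] r 0.9 t -0.5
0.229 15.3 [ 0.588 -0.153  0.154] [-0.9  1.6  0.3] r 0.9 t -0.2
0.169 15.6 [ 0.583 -0.154  0.146] [-0.6  1.8  0.5] r 0.8 t 0.1
0.099 16.0 [ 0.577 -0.154  0.136] [-0.5  0.8 -0.1] r 0.4 t -0.3
0.084 16.2 [ 0.576 -0.155  0.134] [-0.6  1.4  0.5] r 0.8 t 0.2
0.069 16.5 [ 0.575 -0.155  0.132] [-0.9  1.2  0.9] r 1.2 t 0.4
0.054 16.7 [ 0.574 -0.155  0.13 ] [-0.5  1.6  0.1] r 0.5 t -0.2
0.039 17.0 [ 0.573 -0.155  0.128] [-1.4  1.8  0.1] r 1.3 t -0.5
0.024 17.2 [ 0.572 -0.155  0.126] [-0.5  1.5 -0.3] r 0.3 t -0.4
0.009 17.5 [ 0.571 -0.155  0.123] [ 0.2  1.6 -0. ] r -0.2 t 0.0
-0.006 17.7 [ 0.57  -0.155  0.121] [-1.1  1.5 -0.9] r 0.7 t -1.2
-0.021 18.0 [ 0.569 -0.155  0.119] [-1.3  1.4  0.2] r 1.3 t -0.3
-0.036 18.2 [ 0.569 -0.155  0.119] [-1.9  3.2  9.5] r 5.0 t 8.3
-0.051 18.5 [ 0.57  -0.156  0.119] [-2.4  6.8 20.7] r 9.0 t 18.8
STOP
0.1623730306747065
```

No resistance on the way, then rigid contact at TCP z=0.119, which puts the tip at about 0.137 against a shut roof height of 0.140. I'll look to confirm the hood is shut.

Run:
```python
from h import *
import cv2,pickle
b=eyes.get_image("side")["color"][:,:,::-1];t=eyes.get_image("top")["color"][:,:,::-1]
cv2.imwrite("pics/d.png",np.hstack([cv2.resize(b[140:290,270:420],(450,450),interpolation=cv2.INTER_CUBIC),cv2.resize(t[120:250,320:420],(346,450),interpolation=cv2.INTER_CUBIC)]))
```

```text
(no output)
```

View pics/d.png

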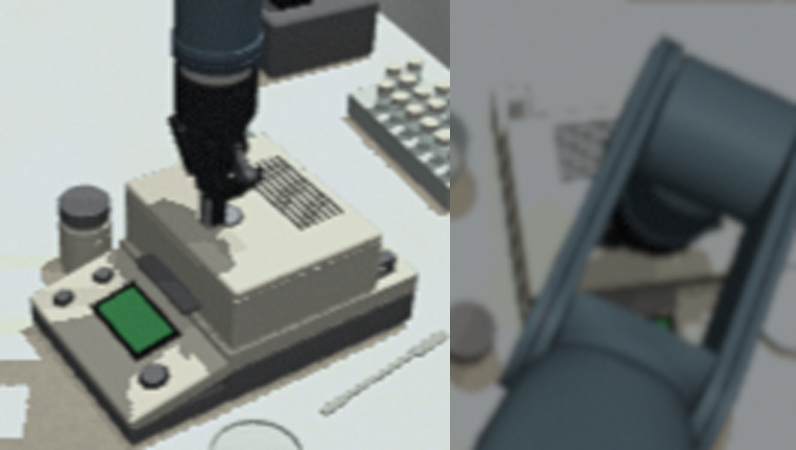

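The hood is flat and shut: its roof is level, and it took 20 N against the stop. Now I'll lift clear and press START square to the panel.

Run:
```python
from h import *
n=Rz.apply([-np.sin(.206),0,np.cos(.206)]);K=np.array([.471,-.237,.053]);o=ori(.206)
at=lambda h:K+n*(TIP+h)
e=np.array(bot.sense()["eef_pos"]);bot.move_linear(e+[0,0,.12],v=.12)
bot.reach(at(.09),o); bot.move_linear(at(.012),v=.08); bot.sleep(.2)
b=np.array(bot.sense()["contact_force"]);print("base",b.round(2),bot.sense()["t"])
for h in np.arange(.010,-.0125,-.001):
    bot.move_linear(at(h),v=.02); bot.sleep(.1)
    s=bot.sense();f=np.array(s["contact_force"])-b
    print(round(h,4),round(s["t"],1),np.round(s["eef_pos"],4),f.round(1),round(f@n,1))
    if f@n>7: break
bot.sleep(.2)
import cv2
cv2.imwrite("pics/e0.png",eyes.get_image("side")["color"][:,:,::-1])
```

```text
base [ 0.68  0.04 -0.85] 21.8667
0.01 22.2 [ 0.4726 -0.2368  0.0452] [-0.6  0.7  1.4] 1.5
0.009 22.6 [ 0.4728 -0.2368  0.0442] [0.1 0.3 0.8] 0.7
0.008 22.9 [ 0.473  -0.2368  0.0432] [-0.7 -0.4  0.5] 0.6
0.007 23.3 [ 0.4732 -0.2367  0.0422] [-0.5  0.2  1. ] 1.0
0.006 23.6 [ 0.4734 -0.2367  0.0412] [-0.2 -0.4  0.8] 0.8
0.005 24.0 [ 0.4736 -0.2367  0.0403] [-0.2  0.7  1. ] 1.0
0.004 24.3 [ 0.4738 -0.2367  0.0393] [-0.7 -0.4  0.5] 0.6
0.003 24.7 [ 0.474  -0.2366  0.0383] [-0.5 -1.   0.6] 0.7
0.002 25.0 [ 0.4742 -0.2366  0.0373] [-0.9  0.7  0.5] 0.6
0.001 25.4 [ 0.4744 -0.2366  0.0363] [-1.2 -0.7  0.6] 0.8
0.0 25.7 [ 0.4747 -0.2366  0.0354] [-0.6  0.2  0.7] 0.8
-0.001 26.1 [ 0.4749 -0.2365  0.0344] [-1.5  0.2  1.8] 2.1
-0.002 26.4 [ 0.4752 -0.2366  0.0336] [-1.3 -0.2  2.6] 2.8
-0.003 26.8 [ 0.4754 -0.2366  0.0325] [-0.9  0.3  3.8] 3.9
-0.004 27.1 [ 0.4756 -0.2366  0.0316] [ 0.2 -0.8  4.7] 4.6
-0.005 27.5 [ 0.4758 -0.2366  0.0306] [-1.3 -0.3  4.5] 4.7
-0.006 27.8 [ 0.476  -0.2366  0.0297] [-2.   0.3  6.6] 6.9
-0.007 28.2 [ 0.4761 -0.2366  0.0295] [-6.   0.4 16.4] 17.2
```

That is the key's spring signature: about 2 N rising to 5-7 N over 4-5 mm, then a hard stop. I'll retract clear and check.

Run:
```python
from h import *
import cv2
n=Rz.apply([-np.sin(.206),0,np.cos(.206)])
e=np.array(bot.sense()["eef_pos"]);bot.move_linear(e+n*.03,v=.05);bot.move_linear(e+n*.15,v=.12)
e=np.array(bot.sense()["eef_pos"]);bot.reach(e+[-.1,-.02,.08],ori())
s=bot.sense();print(s["t"],s["eef_pos"],s["contact_force"])
b=eyes.get_image("side")["color"][:,:,::-1]
cv2.imwrite("pics/f.png",cv2.resize(b[140:290,250:450],(800,600),interpolation=cv2.INTER_CUBIC))
from fit import *
x=[.5851,-.1536,.1157,0,-.12,-.1,-.14]
print((4*(proj("side",model(x)[7:])-[250,140])).round())
x[3]=.05;print((4*(proj("side",model(x)[7:])-[250,140])).round())
```

```text
30.8917 [ 0.34581776 -0.25930208  0.25460767] [-0.65193612  0.08860878 -0.06909677]
[[245. 240.]
 [394. 391.]
 [246. 313.]
 [390. 467.]]
[[249. 229.]
 [399. 379.]
 [246. 304.]
 [391. 458.]]
```

View pics/f.png

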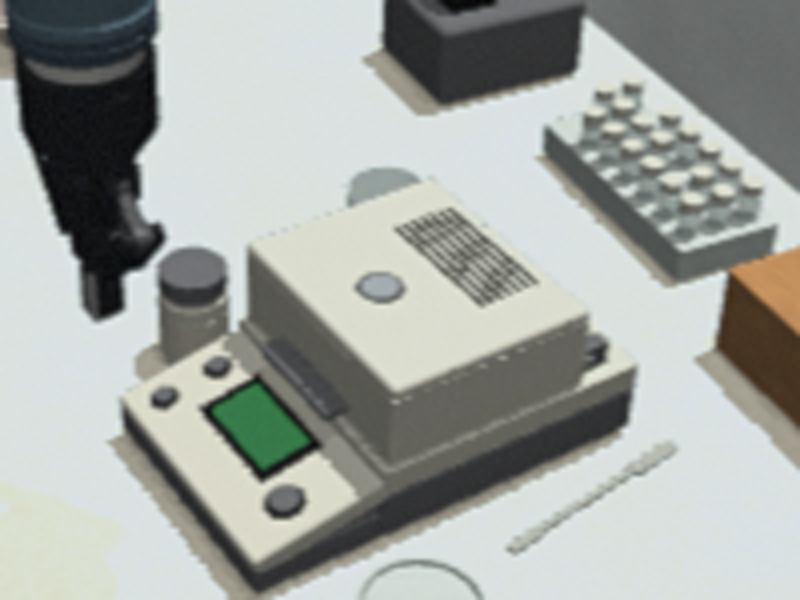

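The hood's front upper edge is at (248,245)-(395,392), which matches the shut prediction of (245,240)-(394,391). START stands out again at (286,500), and the arm is clear. Handing the job in.

```bash
python3 -c "
from workcell import job
print(job.finish_job())"
```

```text
the job is handed in; nothing more can be done
None
```

I pushed the hood shut gently, pressed START to its stop and let it spring back, and handed the job in with the arm clear at about 31 s; the hand-in returned no verdict, and a top view after closing was not checked for the loose things.

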